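Tip the orange sanding boxes out of the packed rack and hang them up

ROBOT

A 7-joint arm with a two-finger parallel gripper is mounted at the origin on a cart in front of the work surface, level with it; the furniture and walls round the work are solid. World frame = base frame: x ahead of the robot, y to its left, z up, the work surface at z = 0. Lengths are in m, angles in rad, forces in N, time in s.
With the tool pointing down it reaches from about 0.35 to 0.775 m from the base axis. Payload 3.1 kg.
Tool frame: the origin (TCP) lies midway between the tips of the shut fingers; the grasp point (between the pads) lies 19 mm behind it (arm.grasp_offset is the distance from the TCP to the grasp point, in m); z points along the fingers, y is the direction in which the jaws open and shut (so a half turn about z gives the same grasp; the last joint's range is limited). The gripper opens to 85 mm and grips with 20 to 120 N. Pads are 22 mm wide; open, the fingers measure 114 mm over their backs; the gripper's body (76 mm by 85 mm) begins 54 mm behind the grasp point. The pads swing forward as they close: fully open they stand 13 mm farther back than shut.
Start: joints at [1.061, 0.311, 0.014, 1.512, -0.004, 1.319, -0.027], TCP at [0.248, -0.491, 0.231] pointing down, gripper open.
Joint ranges: [-2.7, 2.7], [-0.3, 1.91], [-1.27, 1.3], [0.12, 2.57], [-1.44, 4.58], [0.2, 2.03], [-3.05, 3.05]. Speed limits (rad/s): [2.79, 2.79, 3.14, 3.14, 3.14, 3.14, 3.14].

INTERFACE

Orientations are given as a unit quaternion [x, y, z, w].
In Python, from rig import arm, eyes gives the robot as it stands.
- The arm moves only by the tool play_rows, never from a script. Its argument "increments" is a list of rows, each a list of 2 entries, a list of its own where there are three numbers: the shift along the tool's x, y, z scaled (see below), then the turn about the tool's z scaled (see below). A call has 1 to 8 rows; each row shifts and turns the commanded pose from where the row before left it, along the tool's axes as they then stand; what a row does not reach is not made up. The controller multiplies each number of a shift by 40 mm and each number of a turn by 6 degrees. A row lasts 1/10 s, in which the tool goes at most 50 mm and 8.59 degrees, less where a joint would pass 70% of its speed; a pose out of reach is approached as far as the arm can. A call with a number of a shift or a turn outside -1 to 1 is refused whole. A call with a gripper value outside its range is refused whole. "fingers" is the gripper's target within -1 to 1 (fully open at 1, half-way at 0, shut at -1), set as the call begins (left out, the last holds). The fingers move at their own pace and stop on an object; "squeeze" is the grip in N (left out, the last holds). Time passes only in rows, so rows that do not move let the fingers close. It gives the time, the measured TCP pose, the force and the opening at its end, in the units of the state.
- arm.state(): the state, without advancing time (a new reading comes with each control period).
- eyes.get_image(name): name is "scene" or "top" or "wrist"; returns a dict with "color" (420x560x3 uint8, blue, green, red), "range_z" (420x560 float32, m along the optical axis (not along the pixel's ray), 0 where there is no reading), "fx", "fy", "cx", "cy" (pixels), "position" and "orientation" of the camera in the world. Camera axes: x right, y down, z forward; pixel columns grow to the right and rows downward; lengths in m; the calibration is good to about 2 mm. A picture is of the moment at which its call begins.
- arm.close_job(): hands the job in, once; it reports no verdict.
The state is a dict: "time": time; "qpos": joint angles; "joint_velocities": joint speeds; "joint_torque": joint torques, N m; "tcp_pos": TCP position; "tcp_rot": TCP orientation; "wrist_force": force on the tool from outside, world axes, zero at the start; "ft_torque": the same for the moment, N m; "finger_gap": opening from 0.0 (shut) to 1.0 (fully open).
Only numpy, scipy, OpenCV 4.12 (cv2) and the standard library are available. Lean on these libraries where they do the work, as an engineer would, in place of code of your own. Each camera call takes 0.05 s, during which the arm holds its last target. There are 200 camera calls.

TASK

Set out today's sanding boxes: first move the wax tin off the rack's front deck and stand it in the middle of the cork mat, then get every orange-fronted box out of the tightly packed row, tipping each one forward by its top until it leans on the deck before you lift it, and hang it by its handle on the hook stand, one box to a hook. The grey boxes stay standing in their places in the row.

Things in the scene. Friction and masses are not known exactly. Their poses are not given: they have to be found in the camera images.
- rack: Fixed plywood rack, 207 x 246 mm. Origin on the bench under the row's middle, x to its back, y along the row; the open front looks to -x. Boxes stand on its floor (z = 12 mm) between cheeks (inner faces y = +-111, 102 mm high), parted by 3 mm dividers 76 mm high. In front of the row is a 37 mm trough, then the deck. A box tipped about its front bottom edge overbalances at 25 degrees.
- rack_deck (a point): Middle of the deck's inner top edge (rack x = -71, z = 72 mm). The deck runs from here 80 mm towards the front, 246 mm wide, with a 6 mm lip on its front edge. An overbalanced box comes to rest by itself leaning on this edge at about 32 degrees.
- rack_lip (a point): Middle of the front edge of the lip on the back board (rack x = 27, z = 163 mm; the lip is 9 mm thick, top at 168 mm, and reaches back to x = 51 mm). It reaches 7 mm over the boxes' rear top edges, 7 mm above them, so that a box cannot be drawn straight up.
- wax_tin: Round tin of wax, dark red with a pale lid, 68 mm diameter, 39 mm high, 0.14 kg; at the start it stands on the rack's deck in the way of the boxes. Origin: centre of its underside.
- cork_mat: Fixed square cork mat, 140 x 140 x 4 mm, on the bench. Origin: centre of its underside.
- hook_stand: Fixed wooden stand with three steel hooks. Origin on the bench under the crossbar's front face; the hooks point to -x. They are level 8 mm rods at z = 220 mm, y = -90, 0, +90 mm, from the crossbar (x = 0 to 16, z = 204 to 240 mm) to x = -93 mm, then turned up to a tip, top z = 237 mm at x = -101 mm. Base 14 mm thick, x = -80 to 40; posts at y = +-145 mm.
- orange_box_1: Slim wooden box, orange front (-x) and top, 68 (x) x 29 (y) x 140 mm (z), 0.25 kg, in the packed row (pitch 36 mm). Origin: centre of its underside. On top, in the plane y = 0, a loop handle of 9 mm bar: legs at x = -29 and 21 from z = 140 to 181, joined by a bar rising to z = 188 at x = -4 (axis); opening 41 mm wide, 40 high. May be absent.
- orange_box_2: Slim wooden box, orange front (-x) and top, 68 (x) x 29 (y) x 140 mm (z), 0.25 kg, in the packed row (pitch 36 mm). Origin: centre of its underside. On top, in the plane y = 0, a loop handle of 9 mm bar: legs at x = -29 and 21 from z = 140 to 181, joined by a bar rising to z = 188 at x = -4 (axis); opening 41 mm wide, 40 high. May be absent.
- orange_box_3: Slim wooden box, orange front (-x) and top, 68 (x) x 29 (y) x 140 mm (z), 0.25 kg, in the packed row (pitch 36 mm). Origin: centre of its underside. On top, in the plane y = 0, a loop handle of 9 mm bar: legs at x = -29 and 21 from z = 140 to 181, joined by a bar rising to z = 188 at x = -4 (axis); opening 41 mm wide, 40 high. May be absent.
- grey_box_1: Slim wooden box, grey front (-x) and top, 68 (x) x 29 (y) x 140 mm (z), 0.25 kg, in the packed row (pitch 36 mm). Origin: centre of its underside. On top, in the plane y = 0, a loop handle of 9 mm bar: legs at x = -29 and 21 from z = 140 to 181, joined by a bar rising to z = 188 at x = -4 (axis); opening 41 mm wide, 40 high.
- grey_box_2: Slim wooden box, grey front (-x) and top, 68 (x) x 29 (y) x 140 mm (z), 0.25 kg, in the packed row (pitch 36 mm). Origin: centre of its underside. On top, in the plane y = 0, a loop handle of 9 mm bar: legs at x = -29 and 21 from z = 140 to 181, joined by a bar rising to z = 188 at x = -4 (axis); opening 41 mm wide, 40 high.
- grey_box_3: Slim wooden box, grey front (-x) and top, 68 (x) x 29 (y) x 140 mm (z), 0.25 kg, in the packed row (pitch 36 mm). Origin: centre of its underside. On top, in the plane y = 0, a loop handle of 9 mm bar: legs at x = -29 and 21 from z = 140 to 181, joined by a bar rising to z = 188 at x = -4 (axis); opening 41 mm wide, 40 high.
- orange_box_1_handle (a point): Highest point of the handle bar's axis of orange_box_1 (box frame x = -4, y = 0, z = 188 mm).
- orange_box_2_handle (a point): Highest point of the handle bar's axis of orange_box_2 (box frame x = -4, y = 0, z = 188 mm).
- orange_box_3_handle (a point): Highest point of the handle bar's axis of orange_box_3 (box frame x = -4, y = 0, z = 188 mm).
- hook_1 (a point): Hook 1 (at the stand's y = -90 mm): the point on its rod's axis 60 mm out from the crossbar, about the middle of the usable length; same axes as the stand.
- hook_2 (a point): Hook 2 (middle): the point on its rod's axis 60 mm out from the crossbar, about the middle of the usable length; same axes as the stand.
- hook_3 (a point): Hook 3 (at the stand's y = +90 mm): the point on its rod's axis 60 mm out from the crossbar, about the middle of the usable length; same axes as the stand.

How it is judged:
By the outcome, as a careful person would: the job done as asked, in the order asked, and still so for the second after the job is handed in, with the robot touching nothing.
Of orange_box_1, orange_box_2, orange_box_3 only 2 to 3 are there at a start; the rules pass over those that are not, and their reading is None.
At some moment in a run one of wax_tin may be knocked a few centimetres aside while the robot is not near it.
It also fails if it takes over 210 s, if anything falls off the work surface, if the arm or the gripper's body presses on something with over 40 N, if the wrist force passes 120 N, or if a joint passes its speed limit or range.

## Working session

There is one attempt and no reset: what is moved stays moved. The work goes in short steps, Python scripts to look and compute and a tool call to move; the robot and the scene stay as the last step left them, time stands still between calls to the robot, and variables do not carry over. Pictures are saved under pics/ and viewed, about 12 in all and at most 16, crops included, and the job is handed in when it is done.

Besides the shell and the picture viewer there is one more tool, called by a JSON object that holds its "name" and its "arguments". play_rows: Moves the arm, as the interface text tells. Its arguments: {"type":"object","properties":{"increments":{"type":"array","items":{"type":"array"}},"fingers":{"type":"number"},"squeeze":{"type":"number"}},"required":["increments"]}

```bash
ls; mkdir -p pics
cat > h.py <<'E'
from rig import arm, eyes
import numpy as np, cv2
from scipy.spatial.transform import Rotation as R
def pts(im):
    z=im["range_z"]; v,u=np.mgrid[:z.shape[0],:z.shape[1]]
    p=np.stack([(u-im["cx"])/im["fx"]*z,(v-im["cy"])/im["fy"]*z,z],-1)
    w=p@R.from_quat(im["orientation"]).as_matrix().T+np.array(im["position"]); w[z==0]=np.nan
    return w
def save(n,c): cv2.imwrite("pics/"+n+".png",c)
E
python3 - <<'E'
from h import *
for n in ["scene","top"]:
    im=eyes.get_image(n); save(n+"0",cv2.resize(im["color"],(784,588))); np.save(n+"0.npy",pts(im)); cv2.imwrite(n+"0raw.png",im["color"])
    print(n,im["position"],im["orientation"],im["fx"])
s=arm.state(); print(s)
E
```

```text
pics
scene [0.14225823 0.54036573 0.63479327] [-0.22396779  0.84992818 -0.4606035   0.12371314] 424.92054554030096
top [0.29949468 0.00628188 1.18312322] [-0.50065541  0.8561665  -0.10971469  0.06546581] 394.9774909890181
{'time': 0.1, 'qpos': array([ 1.06130871,  0.3116521 ,  0.01397006,  1.51287073, -0.00437992,
        1.31919557, -0.02719031]), 'joint_velocities': array([ 6.90141852e-05, -1.95249779e-03,  1.12431517e-03, -2.71607723e-03,
        9.29435270e-04, -5.90300046e-04,  1.09860769e-03]), 'joint_torque': array([ 1.00796555e-03, -3.80853081e+01,  1.46514815e-01, -2.31240767e+01,
        1.21864307e-02,  8.01420392e-03,  2.96887617e-05]), 'tcp_pos': array([ 0.24773061, -0.4903328 ,  0.23033662]), 'tcp_rot': array([ 9.72757665e-01,  2.31821976e-01, -2.91596780e-04, -1.00627445e-03]), 'wrist_force': array([-0.81082104,  0.32005667, -0.01073148]), 'ft_torque': array([-0.04532637,  0.01983382,  0.02388183]), 'finger_gap': 0.9980554046362193}
```

View pics/scene0.png

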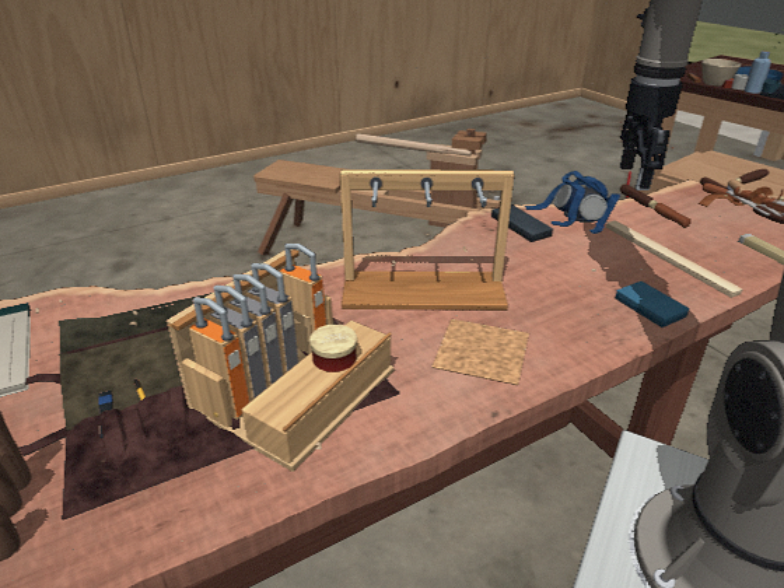

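View pics/top0.png

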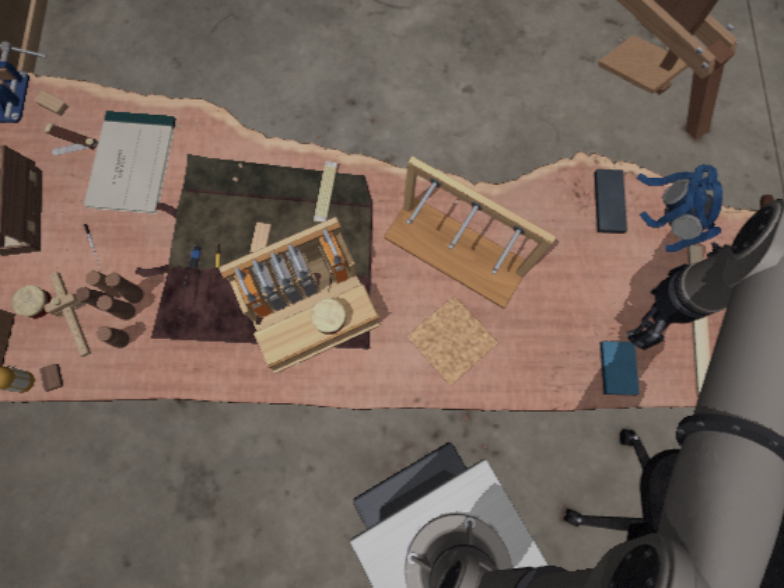

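The scene view shows five boxes: an orange one at the left end of the row (210,330 in the scaled picture), three grey ones, an empty slot, and an orange one at the right end (305,280). The tin is on the deck (333,345). The hook stand is at (425,240) and the mat at (482,350). Next I'll measure the poses from the depth data.

```bash
cat > m.py <<'E'
from h import *
for n in ["top","scene"]:
    P=np.load(n+"0.npy"); c=cv2.imread(n+"0raw.png"); s=560/784
    def box(u0,v0,u1,v1,z0,z1):
        Q=P[int(v0*s):int(v1*s),int(u0*s):int(u1*s)].reshape(-1,3); C=c[int(v0*s):int(v1*s),int(u0*s):int(u1*s)].reshape(-1,3)
        m=(Q[:,2]>z0)&(Q[:,2]<z1); return Q[m],C[m]
    def rect(nm,a):
        Q,_=box(*a); r=cv2.minAreaRect((Q[:,:2]*1000).astype(np.float32)); print(n,nm,len(Q),np.median(Q[:,2]).round(4),np.round(r[0],1),np.round(r[1],1),round(r[2],2))
    if n=="top":
        rect("deck",(235,270,395,380,.066,.0755)); rect("tin",(300,290,355,345,.105,.12)); rect("mat",(400,290,505,390,.0015,.009))
        rect("base",(380,180,540,310,.010,.019)); rect("bar",(390,140,570,270,.233,.25)); rect("rods",(390,170,530,280,.21,.232)); rect("backlip",(210,210,360,280,.160,.175))
    else:
        rect("deck",(235,310,400,460,.066,.0755)); rect("tin",(305,315,362,362,.105,.12)); rect("mat",(425,310,535,390,.0015,.009))
        rect("base",(335,255,515,315,.010,.019)); rect("bar",(335,165,520,195,.233,.25)); rect("rods",(360,175,490,210,.21,.232)); rect("backlip",(160,240,320,340,.160,.175))
E
python3 m.py
```

```text
top deck 1773 0.071 [606.   10.1] [245.8 189.3] 85.41
top tin 459 0.1095 [549.2 -15.3] [67.  64.9] 14.92
top mat 2151 0.0035 [ 397.9 -227.5] [225.4 214.5] 60.13
top base 3032 0.0135 [ 587.8 -383.5] [309.7 228. ] 28.47
top bar 740 0.2386 [ 551.  -316.6] [306.3 120.5] 28.48
top rods 652 0.2225 [ 562.8 -302.8] [258.7 106.4] 28.5
top backlip 768 0.1672 [671.8   5.5] [246.1  85.8] 85.54
scene deck 2649 0.0713 [586.9  11.5] [248.1 157. ] 85.72
scene tin 587 0.1099 [547.1 -14.8] [65.  67.8] 31.91
scene mat 2176 0.0034 [ 396.9 -237.3] [195.2 220.2] 25.68
scene base 2696 0.0131 [ 559.2 -336.8] [310.  123.9] 28.02
scene bar 558 0.238 [ 572.9 -361.2] [306.2  19.8] 28.6
scene rods 903 0.2222 [ 549.  -310.5] [229.7 111.1] 29.2
scene backlip 801 0.1672 [668.8   5.7] [246.1  85.7] 85.76
```

```bash
cat >> h.py <<'E'
def frame(yaw):
    a=np.radians(yaw); return np.array([[np.cos(a),np.sin(a)],[-np.sin(a),np.cos(a)]])
E
python3 - <<'E'
from h import *
FR=frame(-4.4); FS=frame(-61.4)
pc=lambda a:np.percentile(a,[.5,2,10,50,90,98,99.5]).round(1)
for n in ["top","scene"]:
    P=np.load(n+"0.npy").reshape(-1,3)*1000; C=cv2.imread(n+"0raw.png").reshape(-1,3).astype(int)
    ok=np.isfinite(P[:,0])&(P[:,0]>250)&(P[:,0]<850); P=P[ok];C=C[ok]
    r=P[:,:2]@FR.T; s=P[:,:2]@FS.T; z=P[:,2]
    m=(abs(r[:,1]-57)<128)&(r[:,0]>480)&(r[:,0]<600)&(abs(z-72)<3); print(n,"deck x",pc(r[m,0]),"y",pc(r[m,1]))
    m=(abs(r[:,1]-57)<130)&(r[:,0]>600)&(r[:,0]<760)&(abs(z-168)<3)&(C.max(1)-C.min(1)>40);print("lip x",pc(r[m,0]),"y",pc(r[m,1]))
    m=(abs(z-240)<3)&(P[:,1]<-200)&(P[:,0]>380); print("bar x",pc(s[m,0]),"y",pc(s[m,1]))
    m=(abs(z-222)<4)&(P[:,1]<-200)&(P[:,0]>420)&(C.max(1)-C.min(1)<30); print("rods x",pc(s[m,0]), np.histogram(s[m,1],bins=np.arange(200,480,10)))
    m=(abs(z-4)<2.5)&(np.hypot(P[:,0]-398,P[:,1]+232)<115)&(C[:,2]-C[:,0]>40)&(C[:,1]-C[:,0]>25); 
    q=P[m]; print("mat",len(q),cv2.minAreaRect(q[:,:2].astype(np.float32)),q.mean(0))
    m=(z>205-20)&(z<208)&(abs(r[:,1]-57)<115)&(r[:,0]>600)&(r[:,0]<720); 
    print("handles",np.histogram(r[m,1],bins=np.arange(-60,175,6)),pc(r[m,0]))
    m=(z>200)&(z<208)&(abs(r[:,1]-57)<115)&(r[:,0]>600)&(r[:,0]<720);print("hz",pc(r[m,0]),pc(z[m]))
E
```

```text
top deck x [509.7 511.8 519.4 548.3 580.9 586.9 588.4] y [-64.7 -61.7 -45.6  85.9 159.6 174.  177.8]
lip x [686.6 687.3 689.7 699.3 707.9 709.9 710.6] y [-64.3 -60.7 -40.7  58.4 157.4 174.  177.4]
bar x [572.7 585.  586.7 592.5 598.6 600.3 601. ] y [183.  187.1 208.5 328.6 451.6 476.2 483.4]
rods x [494.4 495.8 503.8 545.8 582.4 586.1 586.8] (array([ 0,  0,  0, 24, 75,  1,  0,  0,  0,  0,  0,  0, 28, 69,  2,  0,  0,
        0,  0,  0,  0, 28, 68,  1,  0,  0,  0]), array([200, 210, 220, 230, 240, 250, 260, 270, 280, 290, 300, 310, 320,
       330, 340, 350, 360, 370, 380, 390, 400, 410, 420, 430, 440, 450,
       460, 470]))
mat 1464 ((395.26873779296875, -227.21739196777344), (138.5410919189453, 139.66773986816406), 11.321319580078125) [ 393.90705749 -226.28656266    3.70167401]
handles (array([ 0,  0,  0, 10, 47, 15,  0,  0,  0,  0,  0,  0,  0,  0,  0, 12, 51,
       10,  0,  0,  0, 17, 50,  9,  0,  0,  0, 17, 50,  9,  0,  0,  0, 19,
       54,  7,  0,  0,  0]), array([-60, -54, -48, -42, -36, -30, -24, -18, -12,  -6,   0,   6,  12,
        18,  24,  30,  36,  42,  48,  54,  60,  66
[... 923 characters left out ...]
5), (140.86044311523438, 192.8850555419922), 11.526294708251953) [ 391.55399615 -223.00685387    3.49643744]
handles (array([  0,   0,   0,   4,  92,  17,   0,   0,   0,   0,   0,   0,   0,
         0,   0,   9,  97,  20,   0,   0,   0,   8, 102,  20,   0,   0,
         0,   7, 108,  23,   0,   0,   0,  10, 112,  27,   0,   0,   0]), array([-60, -54, -48, -42, -36, -30, -24, -18, -12,  -6,   0,   6,  12,
        18,  24,  30,  36,  42,  48,  54,  60,  66,  72,  78,  84,  90,
        96, 102, 108, 114, 120, 126, 132, 138, 144, 150, 156, 162, 168,
       174])) [624.4 625.1 626.9 647.9 676.4 680.4 681.9]
hz [637.7 639.4 643.3 652.3 662.8 667.7 668.4] [200.1 200.2 200.3 201.5 203.3 204.1 204.6]
```

```bash
cat > t.py <<'E'
# t.py w|r|s x y z [yaw_of_tool_x]: total shift in tool axes (units 40mm) and turn (6deg units); w world, r rack, s stand; mm
import sys; from h import *
FR,R0=frame(-4.4),np.array([658,57.3]); FS,S0=frame(-61.4),np.array([584.5,331.5])
def world(k,x,y):
    q=np.array([x,y],float)
    return q if k=="w" else FR.T@(q+R0) if k=="r" else FS.T@(q+S0)
def rep(k,x,y,z,yaw=None):
    s=arm.state(); Rm=R.from_quat(s["tcp_rot"]).as_matrix(); p=np.array(s["tcp_pos"])*1000
    g=np.r_[world(k,x,y),z]; d=(Rm.T@(g-p))/40; a=np.degrees(np.arctan2(Rm[1,0],Rm[0,0]))
    print("goal",g.round(1),"at",p.round(1),"yaw",a.round(2),"units",d.round(2),"turn",None if yaw is None else round(-((yaw-a+180)%360-180)/6,2),
      "F",np.round(s["wrist_force"],1),"gap",round(s["finger_gap"],3),"t",s["time"])
if __name__=="__main__":
    a=sys.argv; rep(a[1],*[float(v) for v in a[2:]])
E
python3 t.py w 548 -15 300 -4.4
python3 - <<'E'
from t import *
print("tin rack",FR@np.array([548,-15.])-R0,"mat",FR@np.array([394,-226.])-R0)
for y in(-90,0,90): print(world("s",-60,y))
E
```

```text
goal [548. -15. 300.] at [ 247.7 -490.3  230.3] yaw 26.81 units [12.06 -7.22 -1.73] turn 5.2 F [-0.8  0.3 -0. ] gap 0.998 t 0.1
tin rack [-110.46430636  -30.21376387] mat [-247.82271527 -252.40662492]
[ 463.10676806 -344.89798692]
[ 542.12523584 -301.8157197 ]
[ 621.14370363 -258.73345249]
```

{"name": "play_rows", "arguments": {"increments": [[[0,0,-0.2],0.87],[[0,0,-0.2],0.87],[[0,0,-0.2],0.87],[[0,0,-0.2],0.87],[[0,0,-0.3],0.87],[[0,0,-0.3],0.87]], "fingers": 1, "squeeze": 30}}

```text
time: 0.7
tcp_pos: [0.2478, -0.4905, 0.2869]
tcp_rot: [0.999, -0.041, -0.0, -0.001]
wrist_force: [0.2, -0.2, 0.1]
finger_gap: 0.998
```

```bash
python3 t.py w 548 -15 200 -4.4
```

```text
goal [548. -15. 200.] at [ 247.8 -490.5  286.9] yaw -4.73 units [  6.5  -12.46   2.18] turn -0.05 F [ 0.2 -0.2  0.1] gap 0.998 t 0.7
```

{"name": "play_rows", "arguments": {"increments": [[[0.4,-0.8,0],0],[[0.4,-0.8,0],0],[[0.4,-0.8,0],0],[[0.4,-0.8,0],0],[[0.4,-0.8,0],0],[[0.4,-0.8,0],0],[[0.4,-0.8,0],0],[[0.4,-0.8,0],-0.05]]}}

```text
time: 1.5
tcp_pos: [0.396, -0.2443, 0.2869]
tcp_rot: [0.999, -0.037, -0.0, -0.0]
wrist_force: [0.4, 0.1, -0.5]
finger_gap: 1.004
```

{"name": "play_rows", "arguments": {"increments": [[[0.4,-0.8,0],0],[[0.4,-0.8,0],0],[[0.4,-0.8,0],0],[[0.4,-0.8,0],0],[[0.4,-0.8,0],0],[[0.4,-0.8,0],0],[[0.4,-0.8,0.5],0],[[0.4,-0.6,0.5],0]]}}

```text
time: 2.3
tcp_pos: [0.5424, -0.005, 0.247]
tcp_rot: [0.999, -0.036, 0.001, -0.001]
wrist_force: [0.6, -1.0, 0.3]
finger_gap: 1.001
```

Run:
```python
from t import *
rep("w",548,-15,70,-4.4)
im=eyes.get_image("wrist"); P=pts(im)*1000; z=P[...,2]; C=im["color"].astype(int)
m=(abs(z-111)<4); n,l,st,c=cv2.connectedComponentsWithStats(m.astype(np.uint8))
for i in range(1,n):
    if st[i,4]>800: q=P[l==i]; print(st[i],cv2.minEnclosingCircle(q[:,:2].astype(np.float32)),cv2.minAreaRect(q[:,:2].astype(np.float32)),np.median(q[:,2]))
save("w1",im["color"])
im=eyes.get_image("top"); P=pts(im)*1000; m=(abs(P[...,2]-110)<3)&(np.hypot(P[...,0]-548,P[...,1]+15)<60); print(m.sum(),np.median(P[m],0))
```

```text
goal [548. -15.  70.] at [542.4  -5.  247. ] yaw -4.08 units [0.15 0.24 4.43] turn 0.05 F [ 0.6 -1.   0.3] gap 1.001 t 2.3
[ 246  140   85   85 5632] ((548.8508911132812, -14.808859825134277), 34.328460693359375) ((548.9427490234375, -14.807540893554688), (67.28648376464844, 68.40276336669922), 87.25994110107422) 112.5657098557796
0 [nan nan nan]
  return _methods._mean(a, axis=axis, dtype=dtype,
  ret = um.true_divide(
```

View pics/w1.png

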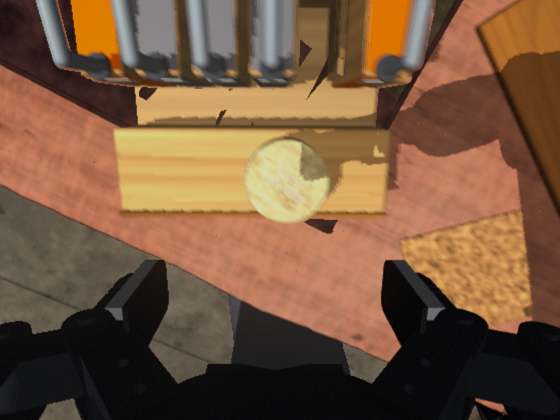

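The wrist view shows the tin centred at (288,180) on the deck, at world (549,-15), with the mat at lower right. It agrees with the first fix, so I'll grasp it now.

{"name": "play_rows", "arguments": {"increments": [[[0.17,0.24,0.6],0.05],[[0,0,0.8],0],[[0,0,0.8],0],[[0,0,0.8],0],[[0,0,0.8],0],[[0,0,0.6],0],[[0,0,0],0],[[0,0,0],0]]}}

```text
time: 3.2
tcp_pos: [0.5477, -0.0187, 0.0716]
tcp_rot: [0.999, -0.04, -0.0, 0.0]
wrist_force: [0.7, 0.5, 0.8]
finger_gap: 0.999
```

{"name": "play_rows", "arguments": {"increments": [[[0,0,0],0],[[0,0,0],0],[[0,0,0],0],[[0,0,0],0],[[0,0,0],0],[[0,0,0],0]], "fingers": -1, "squeeze": 35}}

```text
time: 3.8
tcp_pos: [0.5496, -0.0179, 0.0737]
tcp_rot: [0.999, -0.039, 0.002, 0.0]
wrist_force: [-0.7, 0.4, 5.6]
finger_gap: 0.783
```

```bash
python3 t.py w 549 -15 70 -4.4
```

```text
goal [549. -15.  70.] at [549.6 -17.9  73.7] yaw -4.52 units [-0.02 -0.07  0.09] turn -0.02 F [-0.7  0.4  5.6] gap 0.783 t 3.8
```

{"name": "play_rows", "arguments": {"increments": [[[0,0,-0.5],0],[[0,0,-0.8],0],[[-0.2,0.3,-0.8],0],[[-0.4,0.6,-0.8],0],[[-0.4,0.6,0],0],[[-0.4,0.6,0],0],[[-0.4,0.6,0],0],[[-0.4,0.6,0],0]]}}

```text
time: 4.6
tcp_pos: [0.4486, -0.1434, 0.1876]
tcp_rot: [0.999, -0.039, 0.0, 0.0]
wrist_force: [1.1, 0.3, -1.2]
finger_gap: 0.789
```

Run:
```python
from t import *
rep("w",394,-226,5,-4.4)
im=eyes.get_image("top"); P=pts(im)*1000;z=P[...,2];C=im["color"].astype(int)
m=(abs(z-4)<2.5)&(np.hypot(P[...,0]-394,P[...,1]+226)<110)&(C[...,2]-C[...,0]>40)&(C[...,1]-C[...,0]>25)
print(cv2.minAreaRect(P[m][:,:2].astype(np.float32)))
im=eyes.get_image("wrist"); save("w2",im["color"]); P=pts(im)*1000;z=P[...,2];C=im["color"].astype(int)
m=(abs(z-4)<4)&(C[...,2]-C[...,0]>40)&(C[...,1]-C[...,0]>25);print(m.sum(),cv2.minAreaRect(P[m][:,:2].astype(np.float32)))
```

```text
goal [ 394. -226.    5.] at [ 448.6 -143.4  187.6] yaw -4.5 units [-1.2   2.16  4.57] turn -0.02 F [ 1.1  0.3 -1.2] gap 0.789 t 4.6
((417.8921203613281, -158.0699005126953), (52.02549362182617, 17.859386444091797), 2.22967529296875)
72184 ((430.53619384765625, -197.02493286132812), (582.4756469726562, 328.8377990722656), 60.10401916503906)
```

View pics/w2.png

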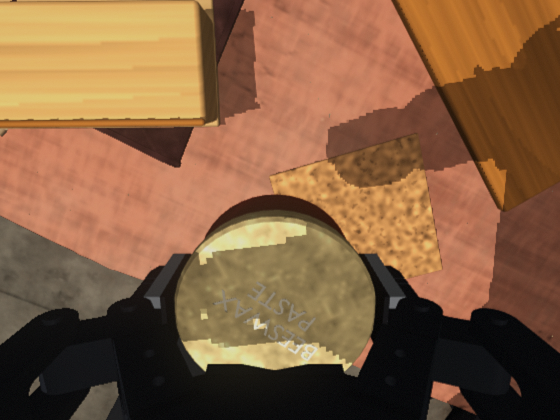

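The tin is held between the pads at (275,290). The mat's corners are at (270,177), (415,135) and (441,269), so its middle is near (355,223).

Run:
```python
from t import *
im=eyes.get_image("wrist"); M=R.from_quat(im["orientation"]).as_matrix(); o=np.array(im["position"])*1000
def at(u,v,z):
    d=M@np.array([(u-im["cx"])/im["fx"],(v-im["cy"])/im["fy"],1]); return (o+d*(z-o[2])/d[2]).round(1)
print([at(*p,4) for p in [(270,177),(415,135),(441,269),(355.5,223)]])
rep("w",394,-226,6,-4.4)
```

```text
[array([ 449.4, -142.8,    4. ]), array([ 476. , -276.5,    4. ]), array([ 341. , -304.4,    4. ]), array([ 397.2, -220.7,    4. ])]
goal [ 394. -226.    6.] at [ 448.1 -144.9  187.4] yaw -4.8 units [-1.18  2.13  4.54] turn -0.07 F [ 0.7  0.2 -1.9] gap 0.787 t 4.75
```

{"name": "play_rows", "arguments": {"increments": [[[-0.4,0.7,0],0],[[-0.4,0.7,0.3],0],[[-0.36,0.7,0.6],0],[[0,0,0.8],0],[[0,0,0.8],0],[[0,0,0.8],0],[[0,0,0.6],0],[[0,0,0.3],0]]}}

```text
time: 5.55
tcp_pos: [0.3962, -0.2208, 0.0173]
tcp_rot: [0.999, -0.038, -0.001, -0.001]
wrist_force: [-0.9, 0.6, -2.1]
finger_gap: 0.792
```

```bash
python3 t.py w 395 -225 5.5 -4.4
```

```text
goal [ 395.  -225.     5.5] at [ 396.2 -220.8   17.3] yaw -4.4 units [-0.02  0.11  0.3 ] turn 0.0 F [-0.9  0.6 -2.1] gap 0.792 t 5.55
```

{"name": "play_rows", "arguments": {"increments": [[[-0.02,0.08,0.13],0],[[0,0,0.08],0],[[0,0,0],0],[[0,0,0],0]]}}

```text
time: 5.95
tcp_pos: [0.3967, -0.2263, 0.0119]
tcp_rot: [0.999, -0.039, 0.001, 0.001]
wrist_force: [0.2, -1.0, -1.7]
finger_gap: 0.787
```

```bash
python3 t.py w 395 -225 5.5 -4.4
```

```text
goal [ 395.  -225.     5.5] at [ 396.7 -226.3   11.9] yaw -4.52 units [-0.05 -0.03  0.16] turn -0.02 F [ 0.2 -1.  -1.7] gap 0.787 t 5.95
```

{"name": "play_rows", "arguments": {"increments": [[[0,0,0.05],0],[[0,0,0.05],0],[[0,0,0.05],0],[[0,0,0],0]]}}

```text
time: 6.35
tcp_pos: [0.3959, -0.2259, 0.0056]
tcp_rot: [0.999, -0.039, 0.0, 0.0]
wrist_force: [-1.9, 0.5, 5.6]
finger_gap: 0.788
```

```bash
python3 t.py w 395 -225 5.5 -4.4
```

```text
goal [ 395.  -225.     5.5] at [ 395.9 -225.9    5.6] yaw -4.52 units [-0.02 -0.02  0.  ] turn -0.02 F [-1.9  0.5  5.6] gap 0.788 t 6.35
```

{"name": "play_rows", "arguments": {"increments": [[[0,0,0],0],[[0,0,0],0],[[0,0,0],0],[[0,0,0],0],[[0,0,-0.4],0],[[0,0,-0.8],0],[[0,0,-0.8],0],[[0,0,-0.8],0]], "fingers": 1, "squeeze": 25}}

```text
time: 7.15
tcp_pos: [0.3954, -0.2256, 0.1179]
tcp_rot: [0.999, -0.039, -0.0, -0.0]
wrist_force: [0.7, -1.4, -0.4]
finger_gap: 1.002
```

{"name": "play_rows", "arguments": {"increments": [[[0,0,-0.9],0],[[0,0,-0.9],0],[[0,0,-0.9],0],[[0.2,0,-0.9],0],[[0.5,0,-0.9],0]], "fingers": -0.4}}

```text
time: 7.65
tcp_pos: [0.4224, -0.2283, 0.2986]
tcp_rot: [0.999, -0.04, -0.0, 0.0]
wrist_force: [0.8, -0.2, 0.1]
finger_gap: 0.303
```

```bash
python3 t.py r -4 -90 240 -4.4
```

```text
goal [649.6 -82.8 240. ] at [ 422.4 -228.3  298.6] yaw -4.63 units [ 5.37 -4.09  1.46] turn -0.04 F [ 0.8 -0.2  0.1] gap 0.303 t 7.65
```

{"name": "play_rows", "arguments": {"increments": [[[0.4,-0.7,0],0],[[0.6,-0.7,0],0],[[0.6,-0.7,0],0],[[0.6,-0.7,0],0],[[0.6,-0.7,0],0],[[0.6,-0.5,0],0],[[0.6,-0.09,0],0],[[0.2,0,0],0]]}}

```text
time: 8.45
tcp_pos: [0.6054, -0.0764, 0.2956]
tcp_rot: [0.999, -0.038, -0.0, -0.001]
wrist_force: [-0.3, -0.1, -0.2]
finger_gap: 0.299
```

```bash
cat > hl.py <<'E'
from t import *
im=eyes.get_image("wrist"); P=pts(im)*1000; z=P[...,2]
q=P[np.isfinite(z)]; r=q[:,:2]@FR.T-R0
m=(q[:,2]>193)&(q[:,2]<215)&(abs(r[:,1])<115)&(abs(r[:,0])<130); a=r[m];zz=q[m][:,2]
for y0 in (-90,-54,-18,18,54,90):
    k=abs(a[:,1]-y0)<12
    if k.sum()>20: print(y0,k.sum(),"y",np.median(a[k,1]).round(1),"x",np.percentile(a[k,0],[1,50,99]).round(1),"z98",np.percentile(zz[k],98).round(1))
E
python3 - <<'E'
import hl; from hl import *
rep("r",-4,-90,183,-4.4); save("w3",im["color"])
t=eyes.get_image("top"); Q=pts(t)*1000; m=(abs(Q[...,2]-43)<5)&(np.hypot(Q[...,0]-395,Q[...,1]+225)<90); print("tin",m.sum(),cv2.minEnclosingCircle(Q[m][:,:2].astype(np.float32)))
C=t["color"].astype(int); z=Q[...,2]; m=(abs(z-4)<2.5)&(np.hypot(Q[...,0]-394,Q[...,1]+226)<110)&(C[...,2]-C[...,0]>40)&(C[...,1]-C[...,0]>25); print(cv2.minAreaRect(Q[m][:,:2].astype(np.float32)))
save("top1",t["color"][150:350,200:460].repeat(3,0).repeat(3,1))
E
```

```text
-90 1144 y -90.6 x [-30.1  -1.6  25.7] z98 206.4
-18 1212 y -19.9 x [-30.1  -0.3  25.8] z98 206.5
18 1281 y 15.7 x [-30.   -0.3  25.9] z98 206.6
54 1359 y 51.2 x [-30.   -0.2  26. ] z98 206.5
90 1460 y 86.8 x [-29.9  -0.3  26.1] z98 206.3
goal [649.6 -82.8 183. ] at [605.5 -77.9 295.4] yaw -4.46 units [1.11 0.04 2.81] turn -0.01 F [ 0.5 -0.7 -1.2] gap 0.3 t 8.5
tin 0 ((0.0, 0.0), 0.0)
((405.368408203125, -287.70733642578125), (136.1772918701172, 29.393505096435547), 3.9896645545959473)
```

View pics/w3.png

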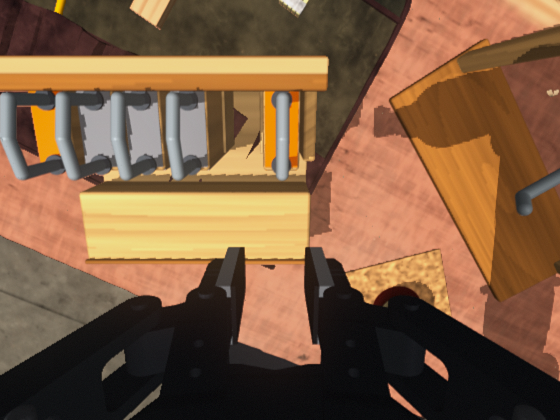

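View pics/top1.png

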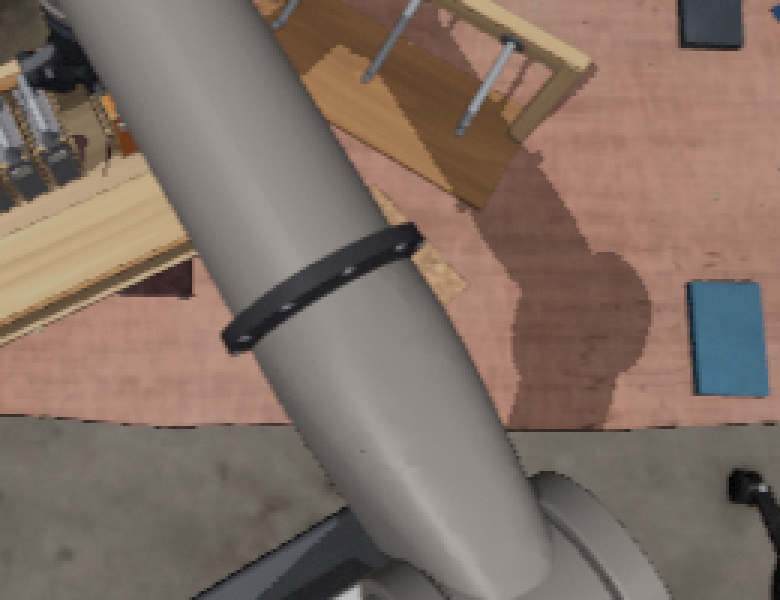

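The right-hand orange handle is at about (283,135) in the wrist view, in line with the fingers. The tin is on the mat, hidden by the arm in the top view. I'll descend onto the handle's apex.

{"name": "play_rows", "arguments": {"increments": [[[0.6,0.04,0],0],[[0.5,0,0.3],0],[[0,0,0.6],0],[[0,0,0.6],0],[[0,0,0.6],0],[[0,0,0.4],0],[[0,0,0.3],0],[[0,0,0],0]]}}

```text
time: 9.35
tcp_pos: [0.6457, -0.0843, 0.1832]
tcp_rot: [0.999, -0.04, -0.002, 0.0]
wrist_force: [-0.1, -0.1, 0.2]
finger_gap: 0.302
```

```bash
python3 t.py r -4 -90.5 183 -4.4
```

```text
goal [649.5 -83.3 183. ] at [645.7 -84.3 183.2] yaw -4.6 units [ 0.09 -0.03  0.  ] turn -0.03 F [-0.1 -0.1  0.2] gap 0.302 t 9.35
```

{"name": "play_rows", "arguments": {"increments": [[[0,0,0],0],[[0,0,0],0],[[0,0,0],0],[[0,0,0],0]], "fingers": -1, "squeeze": 20}}

```text
time: 9.75
tcp_pos: [0.6482, -0.0834, 0.1861]
tcp_rot: [0.999, -0.039, 0.001, 0.0]
wrist_force: [-1.3, -0.8, 2.2]
finger_gap: 0.096
```

{"name": "play_rows", "arguments": {"increments": [[[-0.33,0,-0.04],0],[[-0.33,0,-0.02],0],[[-0.33,0,0],0],[[-0.33,0,0.03],0],[[-0.33,0,0.05],0],[[-0.33,0,0.08],0],[[-0.28,0,0.08],0],[[-0.27,0,0.1],0]]}}

```text
time: 10.55
tcp_pos: [0.5485, -0.075, 0.1758]
tcp_rot: [0.999, -0.039, 0.003, 0.0]
wrist_force: [2.5, -1.0, -0.0]
finger_gap: 0.091
```

```bash
python3 t.py r -107 -90.5 171 -4.4; python3 -c "
from h import *
im=eyes.get_image('scene'); save('s1',im['color'][130:350,100:380].repeat(2,0).repeat(2,1))"
```

```text
goal [546.8 -75.4 171. ] at [548.5 -75.  175.8] yaw -4.49 units [-0.04  0.01  0.12] turn -0.02 F [ 2.5 -1.  -0. ] gap 0.091 t 10.55
```

View pics/s1.png

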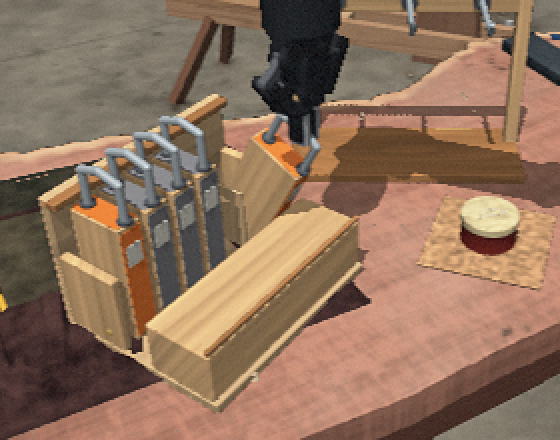

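The box is leaning on the deck edge and the tin is standing centred on the mat. I'll open to let the box settle, then shift to the rear top corner of the handle so that the rod will have room beside the fingers.

{"name": "play_rows", "arguments": {"increments": [[[0,0,0],0],[[0,0,0],0],[[0,0,0],0],[[0,0,0],0],[[0,0,-0.15],0],[[0.2,0,0],0],[[0.2,0,0],0],[[0.2,0,0],0]], "fingers": -0.4}}

```text
time: 11.4
tcp_pos: [0.5718, -0.0772, 0.1797]
tcp_rot: [0.999, -0.039, 0.0, 0.0]
wrist_force: [0.2, 1.0, 0.5]
finger_gap: 0.299
```

Run:
```python
from t import *
rep("r",-82,-90.5,178,-4.4)
for n in("wrist","scene"):
    im=eyes.get_image(n); P=pts(im)*1000; z=P[...,2]; q=P[np.isfinite(z)]; r=np.c_[q[:,:2]@FR.T-R0,q[:,2]]; C=im["color"][np.isfinite(z)].astype(int)
    m=(r[:,2]>150)&(abs(r[:,1]+90)<10)&(r[:,0]<-30)&(r[:,0]>-125)&(r[:,2]<215)&(C.max(1)-C.min(1)<40)&(C.max(1)>70); a=r[m]
    print(n,len(a)); 
    for x in range(-120,-30,8):
        k=a[abs(a[:,0]-x)<4]
        if len(k)>8: print(x,len(k),k[:,1].mean().round(1),np.percentile(k[:,2],[5,95]).round(1))
save("s2",im["color"][130:330,200:360].repeat(3,0).repeat(3,1))
```

```text
goal [571.8 -77.3 178. ] at [571.8 -77.2 179.7] yaw -4.51 units [0.   0.   0.04] turn -0.02 F [0.2 1.  0.5] gap 0.299 t 11.4
wrist 3146
-120 33 -89.4 [179.3 183.7]
-112 77 -89.4 [183.8 191.8]
-104 194 -89.5 [192.4 196.9]
-96 317 -89.4 [194.7 198.9]
-88 336 -89.6 [197.1 200.8]
-80 387 -89.6 [199.2 202.8]
-72 663 -89.8 [188.9 201.7]
-64 589 -89.8 [174.5 189.5]
-56 493 -90.2 [166.  175.2]
-48 57 -89.3 [166.6 169.2]
scene 141
-120 36 -87.8 [161.8 181.3]
-112 38 -87.7 [152.7 189.2]
-104 21 -88.3 [180.7 194.3]
-96 16 -87.8 [188.9 195.9]
-88 15 -88.6 [190.6 198.6]
```

View pics/s2.png

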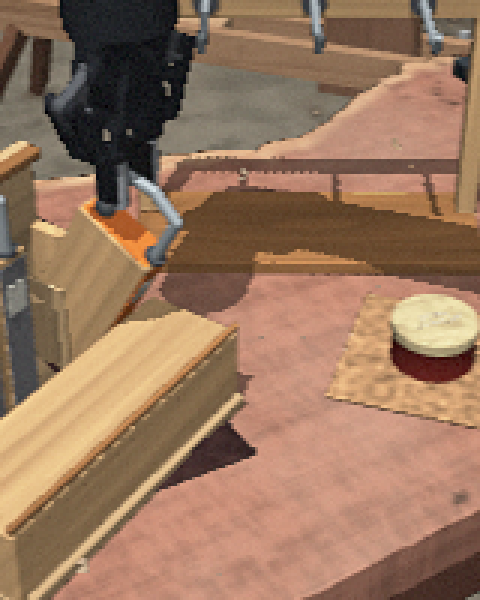

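The box is settled, leaning on the deck edge with the fingers round the rear corner of its handle. I'll grip firmly and lift up and slightly forward.

{"name": "play_rows", "arguments": {"increments": [[[0.07,0,0],0],[[0,0,0],0],[[0,0,0],0],[[0,0,0],0],[[0,0,0],0]], "fingers": -1, "squeeze": 50}}

```text
time: 12.0
tcp_pos: [0.5734, -0.0773, 0.1795]
tcp_rot: [0.999, -0.039, -0.0, -0.0]
wrist_force: [1.9, -0.5, -2.0]
finger_gap: 0.085
```

{"name": "play_rows", "arguments": {"increments": [[[-0.05,0,-0.2],0],[[-0.1,0,-0.3],0],[[-0.1,0,-0.4],0],[[-0.1,0,-0.4],0],[[-0.1,0,-0.4],0],[[-0.1,0,-0.4],0],[[-0.1,0,-0.4],0],[[-0.1,0,-0.4],0]]}}

```text
time: 12.8
tcp_pos: [0.5424, -0.0749, 0.2971]
tcp_rot: [0.999, -0.039, -0.0, 0.0]
wrist_force: [0.8, 0.6, -4.2]
finger_gap: 0.083
```

{"name": "play_rows", "arguments": {"increments": [[[-0.2,0,-0.4],0],[[-0.2,0,-0.4],0],[[-0.2,0,-0.2],0],[[0,0,0],0]]}}

```text
time: 13.2
tcp_pos: [0.5191, -0.0729, 0.3378]
tcp_rot: [0.999, -0.039, 0.001, 0.0]
wrist_force: [0.1, 0.8, -3.5]
finger_gap: 0.083
```

Run:
```python
from t import *
rep("r",-82,-90.5,178,-4.4)
im=eyes.get_image("scene"); save("s3",im["color"][80:330,180:400].repeat(2,0).repeat(2,1))
```

```text
goal [571.8 -77.3 178. ] at [519.1 -72.9 337.8] yaw -4.51 units [1.31 0.   4.  ] turn -0.02 F [ 0.1  0.8 -3.5] gap 0.083 t 13.2
```

View pics/s3.png

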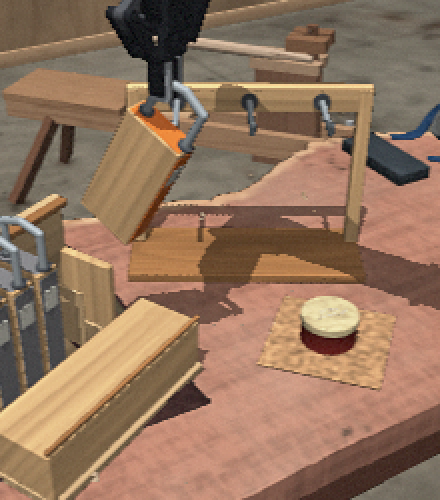

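{"name": "play_rows", "arguments": {"increments": [[[0,0,0],0],[[0,0,0],0],[[0,0,0],0],[[0,0,0],0]], "squeeze": 20}}

```text
time: 13.65
tcp_pos: [0.5197, -0.0731, 0.3351]
tcp_rot: [0.999, -0.039, -0.001, -0.0]
wrist_force: [0.0, 0.0, -3.2]
finger_gap: 0.087
```

```bash
cat > hp.py <<'E'
from t import *
s=arm.state(); Rm=R.from_quat(s["tcp_rot"]).as_matrix(); p=np.array(s["tcp_pos"])*1000
im=eyes.get_image("wrist"); P=pts(im)*1000; ok=np.isfinite(P[...,2]); q=(P[ok]-p)@Rm; C=im["color"][ok].astype(int)
m=(abs(q[:,1])<9)&(q[:,0]>-75)&(q[:,0]<30)&(q[:,2]<90)&(q[:,2]>-35)
a=q[m];c=C[m]
print("tool-frame profile x: z(5,50,95 pct; up neg)")
for x in range(-72,30,6):
    k=a[abs(a[:,0]-x)<3]
    if len(k)>8: print(x,len(k),k[:,1].mean().round(1),np.percentile(k[:,2],[5,50,95]).round(0),c[abs(a[:,0]-x)<3].mean(0).round())
rep("s",-130,-70,335,28.6)
E
python3 hp.py
```

```text
tool-frame profile x: z(5,50,95 pct; up neg)
-42 36 -1.0 [-2.  1.  4.] [118. 115. 109.]
-36 50 -1.3 [-7. -5. -0.] [132. 129. 122.]
-30 64 -1.2 [-14. -10.  -6.] [129. 126. 120.]
-24 152 -1.3 [-17. -16. -14.] [155. 152. 144.]
-18 209 -1.2 [-19. -17. -16.] [163. 159. 152.]
-12 217 -1.2 [-24. -19. -17.] [145. 142. 135.]
-6 268 -1.0 [-24. -21.  32.] [84. 88. 92.]
0 386 -0.1 [-23. -22.  30.] [ 64.  86. 115.]
6 599 -0.6 [-32. -19.  27.] [60. 73. 94.]
12 1623 0.2 [-33. -14.  22.] [50. 58. 72.]
18 580 -0.4 [-4.  3. 20.] [61. 70. 87.]
24 525 -0.2 [ 7. 12. 16.] [55. 69. 92.]
goal [ 447.2 -273.9  335. ] at [519.7 -73.  335.2] yaw -4.51 units [-1.41  5.15  0.01] turn -5.52 F [-0.3 -1.1 -3.8] gap 0.087 t 13.7
```

{"name": "play_rows", "arguments": {"increments": [[[-0.3,0.2,0],-0.7],[[-0.2,0.3,0],-0.8],[[-0.1,0.4,0],-0.8],[[0,0.4,0],-0.8],[[0,0.4,0],-0.8],[[0,0.4,0],-0.8],[[0,0.4,0],-0.8],[[0,0.4,0],0]], "squeeze": 40}}

```text
time: 14.5
tcp_pos: [0.5221, -0.1844, 0.3356]
tcp_rot: [0.969, 0.246, -0.0, 0.0]
wrist_force: [0.8, 0.0, -3.1]
finger_gap: 0.082
```

```bash
python3 t.py s -130 -72 239 28.6
```

```text
goal [ 445.4 -274.8  239. ] at [ 522.1 -184.4  335.6] yaw 28.54 units [-2.76  1.07  2.42] turn -0.01 F [ 0.8  0.  -3.1] gap 0.082 t 14.5
```

{"name": "play_rows", "arguments": {"increments": [[[-0.7,0,0],0],[[-0.7,0,0],0],[[-0.7,0.2,0.4],0],[[-0.6,0.4,0.5],0],[[-0.06,0.4,0.6],0],[[0,0.07,0.6],0],[[0,0,0.3],0],[[0,0,0],0]]}}

```text
time: 15.3
tcp_pos: [0.4442, -0.2726, 0.2376]
tcp_rot: [0.969, 0.246, -0.002, -0.002]
wrist_force: [-0.7, -0.4, -3.9]
finger_gap: 0.087
```

```bash
python3 - <<'E'
from t import *
rep("s",-60,-72,239,28.6)
im=eyes.get_image("wrist"); save("w4",im["color"]); M=R.from_quat(im["orientation"]).as_matrix(); o=np.array(im["position"])*1000
P=pts(im)*1000; q=P[np.isfinite(P[...,2])]; s=np.c_[q[:,:2]@FS.T-S0,q[:,2]]; C=im["color"][np.isfinite(P[...,2])].astype(int)
m=(abs(s[:,2]-223)<6)&(s[:,0]>-85)&(s[:,0]<-15)&(abs(s[:,1])<130)&(C.max(1)-C.min(1)<30)
for y in(-90,0,90):
    k=abs(s[m][:,1]-y)<20
    if k.sum()>10: print(y,k.sum(),np.median(s[m][k],0))
E
python3 hp.py
```

```text
goal [ 478.9 -336.3  239. ] at [ 444.2 -272.6  237.6] yaw 28.53 units [ 0.    1.81 -0.04] turn -0.01 F [-0.7 -0.4 -3.9] gap 0.087 t 15.3
-90 2395 [-49.10225633 -88.59274042 224.88462323]
0 3145 [-49.68502986  -0.3925123  225.20496746]
tool-frame profile x: z(5,50,95 pct; up neg)
-42 31 -1.1 [-1.  1.  4.] [130. 135. 152.]
-36 54 -1.1 [-7. -3. -0.] [128. 126. 123.]
-30 59 -1.1 [-13. -10.  -7.] [128. 125. 122.]
-24 133 -1.2 [-17. -16. -13.] [157. 154. 147.]
-18 214 -1.1 [-19. -17. -15.] [132. 129. 124.]
-12 208 -1.2 [-20. -19. -17.] [103. 100.  96.]
-6 248 -0.8 [-24. -20.  31.] [92. 93. 95.]
0 374 -0.2 [-23. -21.  31.] [ 69.  93. 123.]
6 606 -0.5 [-33. -20.  27.] [ 62.  83. 110.]
12 1611 0.2 [-33. -15.  23.] [65. 75. 89.]
18 579 -0.4 [-5.  2. 20.] [ 96. 107. 126.]
24 536 -0.1 [ 5. 12. 16.] [ 88. 101. 119.]
goal [ 447.2 -273.9  335. ] at [ 446.2 -273.3  240.5] yaw 28.56 units [ 0.02  0.03 -2.36] turn -0.01 F [-0.1 -0.9 -3.7] gap 0.085 t 15.4
```

View pics/w4.png

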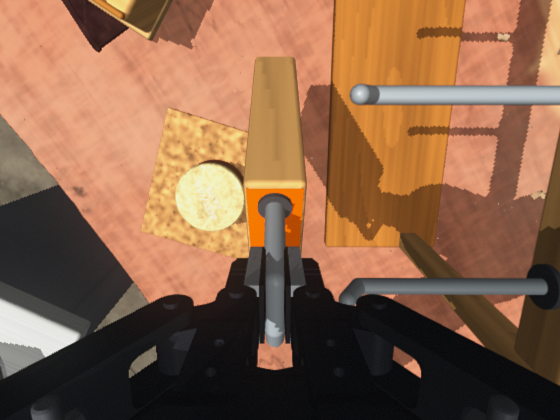

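The held box's handle is at (275,270), ahead of hook 1's rod (row 288, tip at x=350). The tin is still on the mat at (210,197). Inserting now.

{"name": "play_rows", "arguments": {"increments": [[[0.04,0.3,0],0],[[0,0.3,0],0],[[0,0.3,0],0],[[0,0.3,0],0],[[0,0.3,0],0],[[0,0.3,0],0],[[0,0,0],0]]}}

```text
time: 16.1
tcp_pos: [0.4816, -0.3395, 0.2394]
tcp_rot: [0.97, 0.245, -0.0, 0.001]
wrist_force: [-0.4, -0.7, -2.9]
finger_gap: 0.087
```

```bash
python3 t.py s -60 -70.5 215 28.6; python3 -c "
from h import *
im=eyes.get_image('scene'); save('s4',im['color'][90:270,210:400].repeat(3,0).repeat(3,1))"
```

```text
goal [ 480.2 -335.6  215. ] at [ 481.6 -339.5  239.4] yaw 28.31 units [ 0.02 -0.1   0.61] turn -0.05 F [-0.4 -0.7 -2.9] gap 0.087 t 16.1
```

View pics/s4.png

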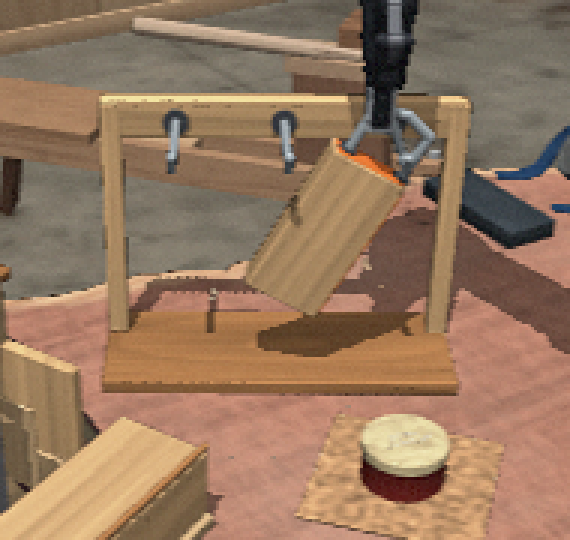

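{"name": "play_rows", "arguments": {"increments": [[[0,-0.05,0.2],0],[[0,0,0.2],0],[[0,0,0.15],0],[[0,0,0.1],0],[[0,0,0],0]], "squeeze": 20}}

```text
time: 16.65
tcp_pos: [0.4794, -0.3348, 0.2146]
tcp_rot: [0.969, 0.246, -0.001, 0.001]
wrist_force: [-2.4, 0.5, 4.4]
finger_gap: 0.084
```

{"name": "play_rows", "arguments": {"increments": [[[0,0,0.1],0],[[0,0,0],0]]}}

```text
time: 16.85
tcp_pos: [0.4806, -0.3344, 0.2116]
tcp_rot: [0.969, 0.246, 0.001, 0.001]
wrist_force: [-2.9, 1.5, 7.9]
finger_gap: 0.083
```

```bash
python3 hp.py
```

```text
tool-frame profile x: z(5,50,95 pct; up neg)
-48 34 -1.7 [-10.  -8.  -6.] [131. 130. 133.]
-42 101 -1.8 [-13. -11.  -9.] [154. 151. 145.]
-36 119 -1.8 [-17. -15. -11.] [152. 150. 145.]
-30 137 -1.8 [-21. -18. -15.] [150. 148. 144.]
-24 218 -1.3 [-23. -22. -20.] [165. 162. 155.]
-18 258 -1.1 [-23. -22. -20.] [122. 120. 114.]
-12 253 -1.1 [-24. -22. -21.] [111. 108. 103.]
-6 280 -1.1 [-24. -22. -21.] [106. 104.  99.]
0 394 -0.5 [-24. -22.  25.] [ 80. 101. 125.]
6 738 -0.5 [-23. -16.  23.] [ 60.  78. 101.]
12 1762 0.1 [-33. -11.  19.] [67. 72. 81.]
18 535 -0.3 [11. 17. 19.] [ 66.  98. 131.]
24 505 -0.1 [17. 18. 20.] [ 70. 167. 234.]
goal [ 447.2 -273.9  335. ] at [ 480.6 -334.4  211.7] yaw 28.5 units [-0.01 -1.72 -3.09] turn -0.02 F [-2.9  1.3  6.5] gap 0.083 t 16.9
```

{"name": "play_rows", "arguments": {"increments": [[[0,0,0.06],0],[[0,0,0.06],0],[[0,0,0.04],0],[[0,0,0],0]]}}

```text
time: 17.3
tcp_pos: [0.482, -0.3338, 0.2067]
tcp_rot: [0.969, 0.247, 0.002, 0.001]
wrist_force: [-1.9, 3.0, 10.7]
finger_gap: 0.082
```

```bash
python3 hp.py | grep -v "^[0-9]"
```

```text
tool-frame profile x: z(5,50,95 pct; up neg)
-36 31 -1.8 [-24. -22. -20.] [115. 115. 118.]
-30 200 -1.9 [-27. -25. -22.] [162. 159. 153.]
-24 280 -1.7 [-28. -27. -25.] [167. 164. 158.]
-18 308 -1.2 [-27. -26. -25.] [117. 115. 109.]
-12 306 -1.1 [-27. -25. -24.] [109. 107. 102.]
-6 312 -1.1 [-26. -24. -23.] [108. 105. 101.]
goal [ 447.2 -273.9  335. ] at [ 482.1 -333.8  206.7] yaw 28.55 units [-0.04 -1.72 -3.21] turn -0.01 F [-2.3  2.7 11.2] gap 0.082 t 17.35
```

{"name": "play_rows", "arguments": {"increments": [[[0,0,0],0],[[0,0,0],0],[[0,0,0],0],[[0,0,-0.1],0],[[0,0,-0.2],0],[[0,0,-0.4],0],[[0,0,-0.6],0],[[0,0,-0.6],0]], "fingers": -0.3}}

```text
time: 18.15
tcp_pos: [0.4802, -0.3345, 0.2804]
tcp_rot: [0.969, 0.246, 0.0, -0.0]
wrist_force: [0.6, 0.1, 0.8]
finger_gap: 0.352
```

{"name": "play_rows", "arguments": {"increments": [[[0,0,-0.6],0],[[0,-0.5,0],0],[[0,-0.8,0],0],[[0,-0.8,0],0],[[0,-0.8,0],0],[[0,-0.8,0],0]]}}

```text
time: 18.75
tcp_pos: [0.4092, -0.2033, 0.304]
tcp_rot: [0.969, 0.246, 0.0, 0.0]
wrist_force: [0.2, -0.2, 0.5]
finger_gap: 0.352
```

```bash
python3 t.py r -60 90 296 -4.4; python3 -c "
from h import *
im=eyes.get_image('scene'); save('s5',im['color'][90:290,110:400].repeat(2,0).repeat(2,1))"
```

```text
goal [607.5 101.  296. ] at [ 409.2 -203.3  304. ] yaw 28.49 units [ 7.99 -4.32  0.2 ] turn 5.48 F [ 0.2 -0.2  0.5] gap 0.352 t 18.75
```

View pics/s5.png

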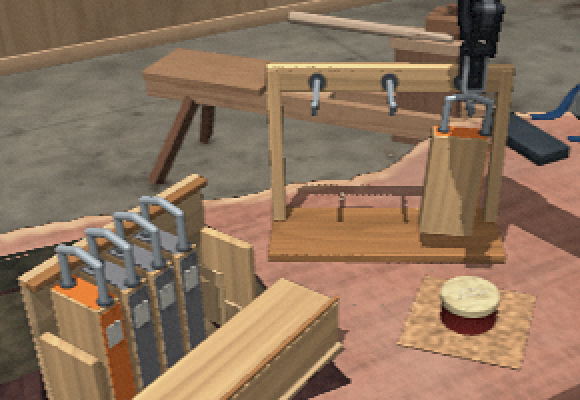

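Box 1 hangs on hook 1 (460,130). The grey boxes are untouched and the tin is on the mat. Next is the left-hand orange box.

{"name": "play_rows", "arguments": {"increments": [[[0,-0.5,0],0.8],[[0,-0.5,0],0.8],[[0,-0.5,0],0.8],[[0,-0.5,0],0.8],[[0,-0.5,0],0.8],[[0,-0.5,0],0.8],[[0,-0.5,0],0.68],[[0,0,0],0]], "fingers": -0.4}}

```text
time: 19.6
tcp_pos: [0.3765, -0.0676, 0.3043]
tcp_rot: [0.999, -0.036, 0.001, -0.0]
wrist_force: [-0.3, -0.1, 0.0]
finger_gap: 0.3
```

```bash
python3 t.py r -60 90 296 -4.4
```

```text
goal [607.5 101.  296. ] at [376.5 -67.6 304.3] yaw -4.07 units [ 5.46 -4.61  0.22] turn 0.05 F [-0.3 -0.1  0. ] gap 0.3 t 19.6
```

{"name": "play_rows", "arguments": {"increments": [[[0.7,-0.6,0],0.05],[[0.7,-0.6,0],0],[[0.7,-0.6,0],0],[[0.7,-0.6,0],0],[[0.7,-0.6,0],0],[[0.7,-0.6,0],0],[[0.7,-0.6,0.1],0],[[0.5,-0.4,0.1],0]]}}

```text
time: 20.4
tcp_pos: [0.6085, 0.0956, 0.2945]
tcp_rot: [0.999, -0.04, 0.0, -0.0]
wrist_force: [-0.4, 0.4, -0.4]
finger_gap: 0.302
```

{"name": "play_rows", "arguments": {"increments": [[[0,0,0],0],[[0,0,0],0]]}}

```text
time: 20.6
tcp_pos: [0.6066, 0.0943, 0.2945]
tcp_rot: [0.999, -0.041, -0.001, 0.0]
wrist_force: [-0.7, -1.0, 0.5]
finger_gap: 0.301
```

Run:
```python
import hl; from hl import *
rep("r",-4,90,183,-4.4)
```

```text
-18 1337 y -16.9 x [-30.9  -1.2  25.4] z98 206.2
18 1272 y 18.6 x [-30.7  -0.9  25.4] z98 206.4
54 1225 y 54.0 x [-30.4  -1.2  25.5] z98 206.5
90 1225 y 89.2 x [-30.2  -1.1  25.4] z98 206.4
goal [663.4  96.7 183. ] at [606.4  93.8 295.2] yaw -4.75 units [ 1.41 -0.19  2.8 ] turn -0.06 F [-0.2 -0.2  0.2] gap 0.301 t 20.65
```

{"name": "play_rows", "arguments": {"increments": [[[0.6,-0.1,0],-0.05],[[0.6,-0.07,0],0],[[0.2,0,0.4],0],[[0,0,0.4],0],[[0,0,0.4],0],[[0,0,0],0]], "fingers": -0.5}}

```text
time: 21.25
tcp_pos: [0.6603, 0.0956, 0.244]
tcp_rot: [0.999, -0.039, -0.003, 0.001]
wrist_force: [0.4, -0.9, -0.3]
finger_gap: 0.248
```

```bash
python3 t.py r -4 89.5 183 -4.4
```

```text
goal [663.3  96.2 183. ] at [660.3  95.6 244. ] yaw -4.44 units [ 0.08 -0.03  1.53] turn -0.01 F [ 0.4 -0.9 -0.3] gap 0.248 t 21.25
```

{"name": "play_rows", "arguments": {"increments": [[[0.06,-0.02,0.4],0],[[0,0,0.4],0],[[0,0,0.4],0],[[0,0,0.3],0],[[0,0,0],0],[[0,0,0],0]]}}

```text
time: 21.85
tcp_pos: [0.6651, 0.098, 0.188]
tcp_rot: [0.999, -0.039, 0.0, 0.0]
wrist_force: [-0.5, 0.2, -0.1]
finger_gap: 0.25
```

{"name": "play_rows", "arguments": {"increments": [[[0,0,0],0],[[0,0,0],0],[[0,0,0],0],[[0,0,0],0]], "fingers": -1, "squeeze": 20}}

```text
time: 22.25
tcp_pos: [0.6657, 0.0984, 0.1887]
tcp_rot: [0.999, -0.038, 0.001, -0.0]
wrist_force: [-0.5, -0.4, 4.5]
finger_gap: 0.093
```

```bash
python3 t.py r -4 89.5 183 -4.4
```

```text
goal [663.3  96.2 183. ] at [665.7  98.4 188.7] yaw -4.4 units [-0.06  0.06  0.14] turn -0.0 F [-0.5 -0.4  4.5] gap 0.093 t 22.25
```

{"name": "play_rows", "arguments": {"increments": [[[-0.33,0,-0.04],0],[[-0.33,0,-0.02],0],[[-0.33,0,0],0],[[-0.33,0,0.03],0],[[-0.33,0,0.05],0],[[-0.33,0,0.08],0],[[-0.28,0,0.08],0],[[-0.3,0,0.1],0]]}}

```text
time: 23.05
tcp_pos: [0.5633, 0.1063, 0.1765]
tcp_rot: [0.999, -0.038, 0.001, -0.0]
wrist_force: [1.1, -0.1, -0.8]
finger_gap: 0.094
```

{"name": "play_rows", "arguments": {"increments": [[[0,0,0],0],[[0,0,0],0],[[0,0,0],0],[[0,0,0],0],[[0,0,0],0]], "fingers": -0.4}}

```text
time: 23.55
tcp_pos: [0.5633, 0.1061, 0.176]
tcp_rot: [0.999, -0.038, 0.0, -0.0]
wrist_force: [-0.1, 0.4, -0.3]
finger_gap: 0.3
```

```bash
python3 t.py r -79 89.5 180 -4.4; python3 hp.py; python3 -c "
from h import *
im=eyes.get_image('scene'); save('s6',im['color'][130:350,90:370].repeat(2,0).repeat(2,1))"
```

```text
goal [588.6 101.9 180. ] at [563.3 106.1 176. ] yaw -4.41 units [ 0.64  0.05 -0.1 ] turn -0.0 F [-0.1  0.4 -0.3] gap 0.3 t 23.55
tool-frame profile x: z(5,50,95 pct; up neg)
-24 10 0.1 [2. 3. 4.] [142. 155. 192.]
-18 78 0.2 [-4. -1.  2.] [144. 144. 147.]
-12 89 -0.0 [-11.  -7.  -3.] [142. 141. 140.]
-6 116 0.1 [-17. -14. -10.] [95. 96. 97.]
0 297 -0.3 [-19. -17.  40.] [100. 105. 111.]
6 365 -0.6 [-21. -19.  38.] [ 87. 105. 126.]
12 389 -0.4 [-23. -21.  35.] [ 83. 106. 133.]
18 433 -0.1 [-24. -22.  32.] [ 81. 102. 132.]
24 560 0.0 [-25. -23.  28.] [104. 124. 151.]
goal [ 447.2 -273.9  335. ] at [563.3 106.1 176. ] yaw -4.4 units [-2.16  9.69 -3.98] turn -5.5 F [ 0.8  0.6 -0.1] gap 0.299 t 23.6
```

View pics/s6.png

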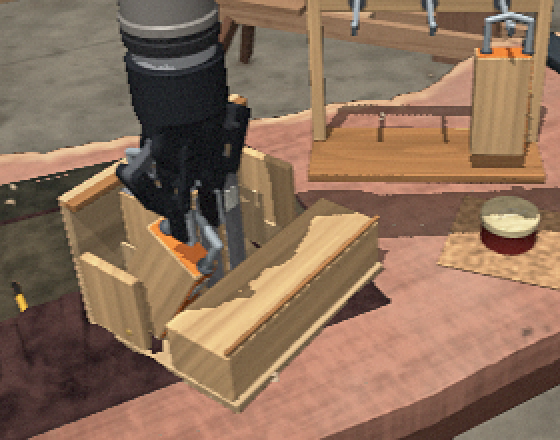

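The second box leans on the deck edge and all else is in place. I'll shift to the rear corner of its handle, grip and lift.

{"name": "play_rows", "arguments": {"increments": [[[0.2,0,0],0],[[0.2,0,0],0],[[0.19,0,0],0],[[0,0,0],0]]}}

```text
time: 24.05
tcp_pos: [0.5879, 0.1038, 0.1758]
tcp_rot: [0.999, -0.039, 0.0, -0.0]
wrist_force: [-0.3, -1.0, 0.2]
finger_gap: 0.306
```

{"name": "play_rows", "arguments": {"increments": [[[0,0,0],0],[[0,0,0],0],[[0,0,0],0],[[0,0,0],0],[[0,0,0],0]], "fingers": -1, "squeeze": 50}}

```text
time: 24.55
tcp_pos: [0.5863, 0.1041, 0.176]
tcp_rot: [0.999, -0.038, -0.0, 0.0]
wrist_force: [0.4, 0.2, -1.3]
finger_gap: 0.085
```

{"name": "play_rows", "arguments": {"increments": [[[-0.05,0,-0.2],0],[[-0.1,0,-0.3],0],[[-0.1,0,-0.4],0],[[-0.1,0,-0.4],0],[[-0.1,0,-0.4],0],[[-0.1,0,-0.4],0],[[-0.1,0,-0.4],0],[[-0.1,0,-0.4],0]]}}

```text
time: 25.35
tcp_pos: [0.5557, 0.1072, 0.2938]
tcp_rot: [0.999, -0.038, 0.0, -0.0]
wrist_force: [-0.0, 0.9, -2.3]
finger_gap: 0.083
```

{"name": "play_rows", "arguments": {"increments": [[[-0.2,0,-0.4],0],[[-0.2,0,-0.4],0],[[-0.2,0,-0.2],0],[[-0.3,0,0],0],[[-0.3,0,0],0],[[0,0,0],0]]}}

```text
time: 25.95
tcp_pos: [0.5068, 0.1112, 0.3328]
tcp_rot: [0.999, -0.037, -0.0, 0.0]
wrist_force: [1.2, 0.1, -2.7]
finger_gap: 0.083
```

```bash
python3 hp.py; python3 t.py s -170 108 335 28.6
```

```text
tool-frame profile x: z(5,50,95 pct; up neg)
-42 34 -0.8 [-3. -0.  3.] [121. 121. 117.]
-36 39 -0.9 [-10.  -7.  -3.] [141. 138. 131.]
-30 45 -0.9 [-17. -14. -10.] [147. 143. 136.]
-24 190 -1.2 [-19. -18. -16.] [176. 173. 165.]
-18 210 -1.2 [-21. -19. -17.] [178. 174. 166.]
-12 212 -1.2 [-23. -21. -20.] [158. 154. 147.]
-6 245 -1.1 [-24. -23. -21.] [99. 98. 95.]
0 444 -0.4 [-34. -24.  28.] [ 73.  93. 119.]
6 668 -0.7 [-29. -18.  24.] [64. 77. 97.]
12 1559 0.3 [-33. -14.  20.] [56. 63. 75.]
18 596 -0.4 [-4.  3. 16.] [69. 77. 93.]
24 519 -0.2 [ 6.  9. 12.] [ 60.  77. 102.]
goal [ 447.2 -273.9  335. ] at [507.9 110.7 332.6] yaw -4.34 units [-0.79  9.7  -0.06] turn -5.49 F [ 0.4  0.7 -2.5] gap 0.081 t 26.0
goal [ 584.3 -153.5  335. ] at [507.9 110.7 332.6] yaw -4.34 units [ 2.4   6.44 -0.06] turn -5.49 F [ 0.4  0.7 -2.5] gap 0.081 t 26.0
```

{"name": "play_rows", "arguments": {"increments": [[[0,0.4,0],0],[[0,0.8,0],0],[[0,0.8,0],0],[[0,0.8,0],0],[[0,0.8,0],0],[[0,0.8,0],0],[[0,0.8,0],-0.3],[[0,0.8,0],-0.5]]}}

```text
time: 26.8
tcp_pos: [0.4913, -0.1308, 0.332]
tcp_rot: [1.0, 0.004, 0.0, 0.0]
wrist_force: [0.3, 0.1, -3.7]
finger_gap: 0.083
```

{"name": "play_rows", "arguments": {"increments": [[[0.1,0.1,0],-0.8],[[0.2,0.1,0],-0.8],[[0.3,0,0],-0.8],[[0.3,0,0],-0.8],[[0.3,0,0],-0.8],[[0.3,0,0],-0.7],[[0.3,0,0],0],[[0,0,0],0]]}}

```text
time: 27.6
tcp_pos: [0.5611, -0.115, 0.3314]
tcp_rot: [0.969, 0.247, 0.0, -0.001]
wrist_force: [-0.2, 0.8, -2.9]
finger_gap: 0.081
```

```bash
python3 t.py s -130 108.5 239 28.6
```

```text
goal [ 603.9 -188.4  239. ] at [ 561.1 -115.   331.4] yaw 28.65 units [0.06 2.13 2.31] turn 0.01 F [-0.2  0.8 -2.9] gap 0.081 t 27.6
```

```bash
python3 t.py s -130 18.5 239 28.6
```

```text
goal [ 524.9 -231.5  239. ] at [ 561.1 -115.   331.4] yaw 28.65 units [-2.19  2.12  2.3 ] turn 0.01 F [-0.2  0.8 -2.9] gap 0.081 t 27.6
```

{"name": "play_rows", "arguments": {"increments": [[[-0.5,0,0],0],[[-0.6,0.3,0],0],[[-0.6,0.5,0],0],[[-0.5,0.5,0.3],0],[[0,0.5,0.6],0],[[0,0.3,0.6],0],[[0,0,0.6],0],[[0,0,0.2],0]]}}

```text
time: 28.4
tcp_pos: [0.5205, -0.2328, 0.237]
tcp_rot: [0.969, 0.246, -0.003, -0.002]
wrist_force: [-0.0, 0.8, -2.9]
finger_gap: 0.086
```

```bash
python3 - <<'E'
from t import *
rep("s",-60,18.5,239,28.6)
im=eyes.get_image("wrist"); P=pts(im)*1000; ok=np.isfinite(P[...,2]); q=P[ok]; s=np.c_[q[:,:2]@FS.T-S0,q[:,2]]; C=im["color"][ok].astype(int)
m=(abs(s[:,2]-223)<6)&(s[:,0]>-85)&(s[:,0]<-15)&(abs(s[:,1])<130)&(C.max(1)-C.min(1)<30)
for y in(-90,0,90):
    k=abs(s[m][:,1]-y)<10
    if k.sum()>10: print(y,k.sum(),np.median(s[m][k],0))
E
python3 hp.py
```

```text
goal [ 558.4 -293.   239. ] at [ 520.5 -232.8  237. ] yaw 28.46 units [ 0.12  1.77 -0.06] turn -0.02 F [-0.   0.8 -2.9] gap 0.086 t 28.4
0 2328 [-49.92751702   1.5128221  224.92860823]
90 3131 [-49.73453387  89.51654499 225.23941057]
tool-frame profile x: z(5,50,95 pct; up neg)
-42 30 -0.7 [-3. -0.  2.] [130. 136. 156.]
-36 38 -0.8 [-10.  -6.  -3.] [129. 127. 125.]
-30 44 -1.0 [-16. -13.  -9.] [132. 129. 125.]
-24 176 -1.1 [-19. -18. -16.] [168. 164. 157.]
-18 212 -1.0 [-21. -19. -17.] [132. 130. 124.]
-12 210 -1.2 [-23. -21. -19.] [104. 102.  97.]
-6 239 -1.1 [-24. -23. -21.] [100.  98.  94.]
0 421 -0.4 [-34. -24.  28.] [ 75.  94. 120.]
6 644 -0.6 [-30. -19.  24.] [ 61.  80. 103.]
12 1602 0.3 [-33. -15.  20.] [68. 78. 92.]
18 586 -0.4 [-5.  2. 17.] [102. 112. 129.]
24 531 -0.2 [ 5.  9. 13.] [ 82.  99. 123.]
goal [ 447.2 -273.9  335. ] at [ 521.7 -232.   238.9] yaw 28.58 units [-2.14  0.02 -2.4 ] turn -0.0 F [ 0.4  0.6 -1.4] gap 0.088 t 28.5
```

{"name": "play_rows", "arguments": {"increments": [[[0.12,0,0],0],[[0,0.3,0],0],[[0,0.3,0],0],[[0,0.3,0],0],[[0,0.3,0],0],[[0,0.3,0],0],[[0,0.25,0],0],[[0,0,0],0]]}}

```text
time: 29.3
tcp_pos: [0.5607, -0.2943, 0.2395]
tcp_rot: [0.969, 0.245, -0.0, 0.001]
wrist_force: [0.1, 0.1, -2.6]
finger_gap: 0.085
```

```bash
python3 t.py s -60 19.5 215 28.6; python3 -c "
from h import *
im=eyes.get_image('scene'); save('s7',im['color'][90:270,210:400].repeat(3,0).repeat(3,1))"
```

```text
goal [ 559.2 -292.5  215. ] at [ 560.7 -294.3  239.5] yaw 28.41 units [-0.01 -0.06  0.61] turn -0.03 F [ 0.1  0.1 -2.6] gap 0.085 t 29.3
```

View pics/s7.png

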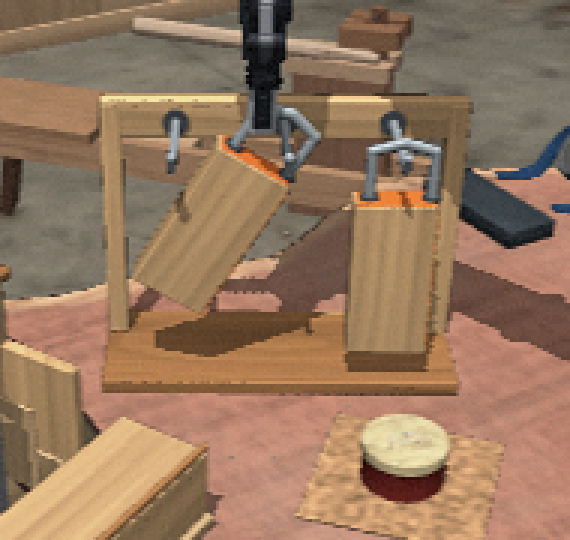

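The rod of hook 2 passes through the handle opening at (290,160), and box 1 hangs straight on hook 1. I'll lower the same way as before.

{"name": "play_rows", "arguments": {"increments": [[[0,-0.05,0.2],0],[[0,0,0.2],0],[[0,0,0.15],0],[[0,0,0.1],0],[[0,0,0.1],0],[[0,0,0],0]], "squeeze": 20}}

```text
time: 29.95
tcp_pos: [0.5595, -0.2898, 0.2124]
tcp_rot: [0.969, 0.247, 0.0, 0.001]
wrist_force: [-3.0, 0.3, 7.6]
finger_gap: 0.083
```

{"name": "play_rows", "arguments": {"increments": [[[0,0,0.06],0],[[0,0,0.06],0],[[0,0,0.04],0],[[0,0,0],0]]}}

```text
time: 30.35
tcp_pos: [0.5612, -0.2891, 0.2076]
tcp_rot: [0.969, 0.247, 0.002, 0.002]
wrist_force: [-1.4, 1.7, 10.3]
finger_gap: 0.083
```

```bash
python3 hp.py | grep -v "^[0-9]"
```

```text
tool-frame profile x: z(5,50,95 pct; up neg)
-36 80 -1.8 [-23. -21. -18.] [142. 139. 132.]
-30 157 -1.8 [-26. -24. -22.] [163. 159. 152.]
-24 286 -1.5 [-27. -26. -24.] [177. 174. 166.]
-18 278 -1.1 [-27. -26. -24.] [120. 117. 111.]
-12 280 -1.1 [-27. -26. -24.] [114. 111. 106.]
-6 291 -1.1 [-27. -25. -24.] [112. 110. 105.]
goal [ 447.2 -273.9  335. ] at [ 561.2 -289.1  207.6] yaw 28.65 units [-2.31 -1.69 -3.2 ] turn 0.01 F [-1.6  2.3 10.1] gap 0.084 t 30.4
```

{"name": "play_rows", "arguments": {"increments": [[[0,0,0.06],0],[[0,0,0],0]]}}

```text
time: 30.6
tcp_pos: [0.5616, -0.289, 0.2058]
tcp_rot: [0.969, 0.248, 0.003, 0.002]
wrist_force: [-1.2, 2.0, 11.6]
finger_gap: 0.086
```

{"name": "play_rows", "arguments": {"increments": [[[0,0,0],0],[[0,0,0],0],[[0,0,0],0],[[0,0,-0.1],0],[[0,0,-0.2],0],[[0,0,-0.4],0],[[0,0,-0.6],0],[[0,0,-0.6],0]], "fingers": -0.3}}

```text
time: 31.4
tcp_pos: [0.5596, -0.2897, 0.2784]
tcp_rot: [0.969, 0.247, -0.0, -0.0]
wrist_force: [-0.6, 0.2, 1.2]
finger_gap: 0.345
```

{"name": "play_rows", "arguments": {"increments": [[[0,0,-0.6],0],[[0,-0.5,-0.5],0],[[0,-0.8,-0.5],0],[[0,-0.8,0],0],[[0,-0.8,0],0],[[0,-0.8,0],0],[[0,-0.8,0],0],[[0,-0.6,0],0]]}}

```text
time: 32.2
tcp_pos: [0.4612, -0.1082, 0.3423]
tcp_rot: [0.969, 0.248, 0.001, 0.0]
wrist_force: [1.1, -0.5, -0.6]
finger_gap: 0.352
```

{"name": "play_rows", "arguments": {"increments": [[[-0.7,0,0],0],[[-0.7,0,0],0],[[-0.7,0,0],0],[[0,0,0],0],[[0,0,0],0],[[0,0,0],0],[[0,0,0],0],[[0,0,0],0]]}}

```text
time: 33.0
tcp_pos: [0.3888, -0.1502, 0.3412]
tcp_rot: [0.969, 0.248, 0.0, -0.0]
wrist_force: [-0.2, 0.7, -0.2]
finger_gap: 0.35
```

Run:
```python
from t import *
im=eyes.get_image('scene'); save('s8',im['color'][90:370,100:400].repeat(2,0).repeat(2,1))
P=pts(im)*1000; q=P[np.isfinite(P[...,2])]
m=(q[:,2]>38)&(q[:,2]<50)&(np.hypot(q[:,0]-395,q[:,1]+225)<80); print("tin",m.sum(),cv2.minEnclosingCircle(q[m][:,:2].astype(np.float32)),np.median(q[m][:,2]))
s=np.c_[q[:,:2]@FS.T-S0,q[:,2]]
m=(s[:,2]>226)&(s[:,2]<236)&(s[:,0]<-25)&(s[:,0]>-95)
for y in(-90,0):
    k=s[m][abs(s[m][:,1]-y)<30]; print(y,len(k),np.median(k,0).round(1),k[:,2].max().round(1))
```

```text
tin 395 ((440.5623474121094, -235.8030548095703), 35.6010627746582) 41.95114299885216
-90 41 [-63.1 -90.8 228.3] 232.6
0 53 [-66.1  -8.6 228.5] 233.4
```

View pics/s8.png

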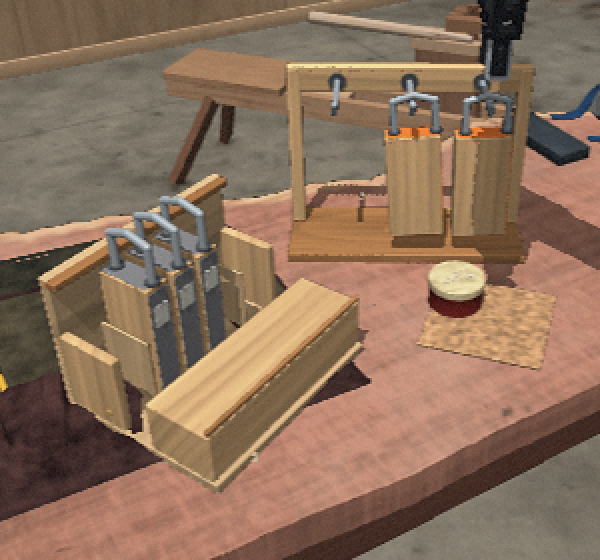

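Both boxes hang on their hooks and the grey ones stand. The picture shows the tin knocked off-centre on the mat, at (456,285), about world (440,-236). I'll put it back in the middle.

```bash
python3 t.py w 425 -236 230 28.6
```

```text
goal [ 425. -236.  230.] at [ 388.7 -150.3  341.2] yaw 28.69 units [-0.23  2.32  2.78] turn 0.02 F [-1.   0.1 -0.9] gap 0.352 t 33.05
```

{"name": "play_rows", "arguments": {"increments": [[[-0.1,0.6,0.2],0],[[-0.1,0.6,0.4],0],[[0,0.5,0.6],0],[[0,0.3,0.6],0],[[0,0,0.4],0],[[0,0,0],0]], "fingers": 1}}

```text
time: 33.65
tcp_pos: [0.418, -0.2242, 0.2505]
tcp_rot: [0.969, 0.247, -0.002, -0.002]
wrist_force: [-0.5, -0.5, 0.9]
finger_gap: 0.998
```

```bash
cat > tin.py <<'E'
from t import *
im=eyes.get_image("wrist"); P=pts(im)*1000; m=(abs(P[...,2]-43)<5)&(np.hypot(P[...,0]-430,P[...,1]+230)<110)
n,l,st,c=cv2.connectedComponentsWithStats(m.astype(np.uint8))
for i in range(1,n):
    if st[i,4]>300: q=P[l==i]; print(st[i],cv2.minEnclosingCircle(q[:,:2].astype(np.float32)),np.median(q[:,2])); f=cv2.minEnclosingCircle(q[:,:2].astype(np.float32))[0]
C=im["color"].astype(int); save("w9",im["color"])
m=(abs(P[...,2]-4)<4)&(C[...,2]-C[...,0]>60)&(C[...,1]-C[...,0]>45)&(np.hypot(P[...,0]-395,P[...,1]+225)<110)
n,l,st,c=cv2.connectedComponentsWithStats(cv2.morphologyEx(m.astype(np.uint8),cv2.MORPH_OPEN,np.ones((7,7)))); i=1+st[1:,4].argmax(); print("mat",cv2.minAreaRect(P[l==i][:,:2].astype(np.float32)))
rep("w",*f,3,28.6)
E
python3 tin.py
```

```text
[ 264  124   69   70 3769] ((441.968017578125, -234.95301818847656), 34.211090087890625) 44.53794418832252
mat ((394.03668212890625, -225.54232788085938), (139.88720703125, 139.68582153320312), 11.111224174499512)
goal [ 442. -235.    3.] at [ 419.  -224.4  252.3] yaw 28.64 units [0.38 0.53 6.23] turn 0.01 F [-0.8  0.3  1.2] gap 0.999 t 33.7
```

{"name": "play_rows", "arguments": {"increments": [[[0.38,0.5,0.5],0],[[0,0,0.8],0],[[0,0,0.8],0],[[0,0,0.8],0],[[0,0,0.8],0],[[0,0,0.8],0],[[0,0,0],0]]}}

```text
time: 34.4
tcp_pos: [0.4399, -0.2337, 0.0707]
tcp_rot: [0.969, 0.247, -0.003, -0.003]
wrist_force: [-0.1, -0.4, 0.3]
finger_gap: 0.999
```

```bash
python3 t.py w 442 -235 5 28.6
```

```text
goal [ 442. -235.    5.] at [ 439.9 -233.7   70.7] yaw 28.65 units [0.04 0.06 1.64] turn 0.01 F [-0.1 -0.4  0.3] gap 0.999 t 34.4
```

{"name": "play_rows", "arguments": {"increments": [[[0.04,0.05,0.6],0],[[0,0,0.5],0],[[0,0,0.3],0],[[0,0,0.15],0],[[0,0,0],0]]}}

```text
time: 34.9
tcp_pos: [0.4453, -0.2364, 0.0119]
tcp_rot: [0.969, 0.247, 0.0, 0.0]
wrist_force: [-0.6, -1.2, 0.0]
finger_gap: 0.998
```

{"name": "play_rows", "arguments": {"increments": [[[0,0,0],0],[[0,0,0],0],[[0,0,0],0],[[0,0,0],0],[[0,0,0],0],[[0,0,0],0]], "fingers": -1, "squeeze": 35}}

```text
time: 35.5
tcp_pos: [0.4458, -0.2364, 0.0128]
tcp_rot: [0.969, 0.247, 0.001, 0.001]
wrist_force: [-1.3, 0.8, 6.1]
finger_gap: 0.793
```

```bash
python3 t.py w 394 -225.5 5 28.6
```

```text
goal [ 394.  -225.5    5. ] at [ 445.8 -236.4   12.8] yaw 28.61 units [-1.01 -0.86  0.19] turn 0.0 F [-1.3  0.8  6.1] gap 0.793 t 35.5
```

{"name": "play_rows", "arguments": {"increments": [[[0,0,-0.5],0],[[-0.4,-0.3,-0.2],0],[[-0.4,-0.4,0],0],[[-0.14,-0.16,0],0],[[0,0,0.3],0],[[0,0,0.2],0],[[0,0,0],0]]}}

```text
time: 36.2
tcp_pos: [0.395, -0.2234, 0.0176]
tcp_rot: [0.969, 0.247, -0.001, -0.001]
wrist_force: [-0.5, 0.3, -1.5]
finger_gap: 0.788
```

```bash
python3 t.py w 396.4 -224.2 13 28.6
```

```text
goal [ 396.4 -224.2   13. ] at [ 395.  -223.4   17.6] yaw 28.63 units [0.02 0.03 0.12] turn 0.01 F [-0.5  0.3 -1.5] gap 0.788 t 36.2
```

{"name": "play_rows", "arguments": {"increments": [[[0.02,0.03,0.07],0],[[0,0,0.05],0],[[0,0,0.05],0],[[0,0,0],0]]}}

```text
time: 36.6
tcp_pos: [0.3972, -0.2247, 0.0129]
tcp_rot: [0.969, 0.247, 0.0, 0.0]
wrist_force: [-0.9, -0.2, 1.5]
finger_gap: 0.789
```

```bash
python3 t.py w 396.4 -224.2 13 28.6
```

```text
goal [ 396.4 -224.2   13. ] at [ 397.2 -224.7   12.9] yaw 28.63 units [-0.01 -0.02 -0.  ] turn 0.0 F [-0.9 -0.2  1.5] gap 0.789 t 36.6
```

Contact is light at 1.5 N. I'll release, rise and back off.

{"name": "play_rows", "arguments": {"increments": [[[0,0,0],0],[[0,0,0],0],[[0,0,0],0],[[0,0,0],0],[[0,0,-0.3],0],[[0,0,-0.7],0],[[0,0,-0.8],0],[[0,0,-0.8],0]], "fingers": 1}}

```text
time: 37.4
tcp_pos: [0.3964, -0.2244, 0.1183]
tcp_rot: [0.969, 0.247, 0.0, -0.0]
wrist_force: [-0.7, -1.1, 0.5]
finger_gap: 1.003
```

{"name": "play_rows", "arguments": {"increments": [[[0,0,-0.8],0],[[0,-0.2,-0.8],0],[[-0.2,-0.4,-0.8],0],[[-0.3,-0.4,-0.6],0],[[-0.3,-0.4,0],0],[[0,0,0],0],[[0,0,0],0]]}}

```text
time: 38.1
tcp_pos: [0.3418, -0.1908, 0.237]
tcp_rot: [0.969, 0.247, 0.0, 0.001]
wrist_force: [0.4, 0.5, 0.0]
finger_gap: 1.001
```

```bash
python3 tin.py; python3 -c "
from h import *
im=eyes.get_image('scene'); save('s9',im['color'][90:370,100:400].repeat(2,0).repeat(2,1))"
```

```text
[ 298  110   73   74 4205] ((394.1709289550781, -225.0718994140625), 34.318241119384766) 44.51540490897277
mat ((394.29144287109375, -225.66912841796875), (139.8856658935547, 139.64163208007812), 11.240571975708008)
goal [ 394.2 -225.1    3. ] at [ 342.  -190.9  236.7] yaw 28.61 units [0.73 1.37 5.84] turn 0.0 F [ 0.1 -0.1 -0.3] gap 0.999 t 38.15
```

View pics/s9.png

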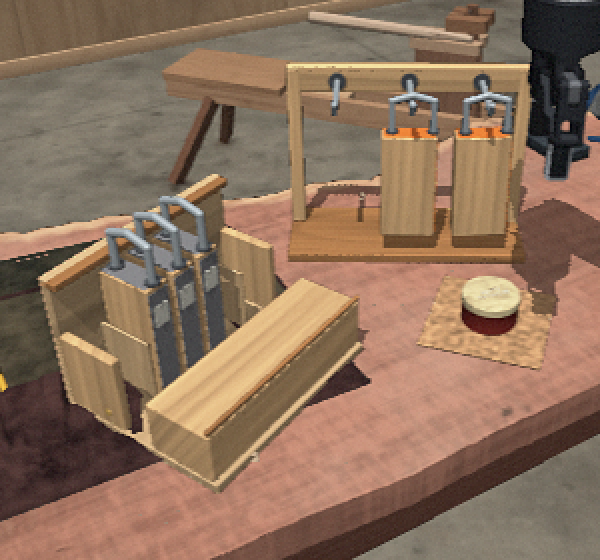

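The tin is centred on the mat to within 1 mm. Both orange boxes hang on their own hooks, the three grey boxes stand, and the robot is clear.

```bash
python3 -c "
from rig import arm
arm.close_job(); print(arm.state()['time'])"
```

```text
the job is handed in; nothing more can be done
the job is handed in; nothing more can be done
```

The job is done and handed in at about 38 s of the 210 s allowed; no verdict was reported.

- **Wax tin:** I moved it from the deck to the middle of the cork mat before touching the boxes. It was knocked about 5 cm off-centre later in the run, so I picked it up again and re-centred it. The last wrist view puts it within about 1 mm of the mat's centre.
- **Orange boxes:** Only two were present, one at each end of the row. I tipped each forward by its handle until it leaned on the deck edge, then lifted it. They hang on hooks 1 and 2.
- **Grey boxes:** The last picture shows all three still standing in their places.

My last checks showed nothing failed: the final picture has both boxes hanging and the gripper clear of everything. The highest wrist force I saw in the readings was about 12 N. I first planned hook 3 for the second box, but switched to hook 2 because the tilted box would have passed too close to the rack.

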